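# Take the dust filter out of the topping chiller for washing

## Task

The topping chiller's dust filter needs washing. Press in the release tab above the louvred filter grille so that the grille springs ajar, swing the grille up and over towards you until it is fully open, then lift the filter out by its grip and lay it flat, grip up, in the empty grey wash tub. Leave the grille open, don't drop the filter or force the grille, and leave the other things on the counter where they are.

Things in the scene. Friction and masses are not known exactly. Their poses are not given: they have to be found in the camera images.
- chiller: Steel topping chiller, 340 mm wide, fixed. Its near front is a slope at 30 degrees to the horizontal, facing the robot and up, that holds grille, tab and (under the grille) the filter bay; behind it a level deck 184 mm high with two lidded pans. Origin on the counter under the middle of the grille's hinge line; x level towards the deck, y along the hinge, z up.
- hinge_mid (a point): Middle of the grille's hinge line, 60 mm above the counter, at the low near end of the slope. Axes as chiller. In these axes 'up the slope' is (0.866, 0, 0.5) and 'outward', square to the slope, is (-0.5, 0, 0.866).
- grille (a joint): Grille angle (rad): 0 shut, 2.5 fully open. Once the tab is pressed, sprung pins under its side bars lift it to about 0.30 and prop it there. It then weighs back lightly (about 1 N at its edge) until upright, at 1.05; past that it sinks open by itself in 1 to 2 s, to lie nearly level towards the robot at hinge height. The hinge is damped and never slams.
- grille_edge (a point): Middle of the grille's free edge (high and far when shut), half-way through its thickness, 156 mm from the hinge. Black louvred cover 156 x 220 x 10 mm, flush in its steel frame. When ajar this edge stands about 47 mm off the frame: a finger can go down behind it, to the side of the 44 mm wide tab, and pull it over. Axes when shut: x up the slope, z outward; they turn with it.
- tab (a joint): Angle of the release tab (rad): 0 at rest, 0.35 fully in; its nose lets the grille go at about 0.23. It springs back when let go; the grille then stays ajar.
- tab_pad (a point): Middle of the top face of the release tab: a black ribbed pad 44 mm wide, 32 mm up the slope, in the frame just above the grille's free edge, standing 10 mm proud. Press it inward, square to the slope: its middle goes in about 9 mm and needs about 5 N. Axes at rest: x up the slope, y along the edge, z outward.
- filter_grip (a point): Centre of the filter's grip: a black upright rib 56 mm long (point x), 12 mm thick (point y) and 20 mm high, in the middle of the filter; this point is 10 mm above the filter's face and 19 mm above its underside. Its z is square to the filter, on the grip's side; in the bay x points up the slope and z outward.
- filter: The dust filter: aluminium frame with mesh, 118 mm (x) x 170 mm (y) x 10 mm, about 0.16 kg, with the grip on top. Loose in a bay 124 x 180 mm, its underside 34 mm below the frame's face; draw it out square to the slope. Origin: middle of its underside; axes as the grip's.
- tub_in (a point): Middle of the inner floor (5 mm above the counter) of the wash tub: an empty grey open tub, 300 (x) x 220 (y) x 60 mm high outside, walls 5 mm, a rolled rim outside. It may stand to the left or right of the chiller; the white cutlery tray is on the other side. Axes: x along its length, z up.
- cutlery_tray: Leave alone: white open tray 290 x 210 x 50 mm with spoons and forks; origin at the middle of its foot.
- spray_bottle: Leave alone: white spray bottle, 74 mm across, 205 mm tall; origin at the middle of its foot.
- cup_stack: Leave alone: stack of paper cups, standing upright, 91 mm across, 160 mm tall; origin at the middle of its foot.
- pick_holder: Leave alone: small toothpick holder, 52 mm across, 84 mm tall; origin at the middle of its foot.
- dust_brush: Leave alone: wooden hand brush lying on its bristles, 205 x 45 x 30 mm; origin at the middle of its foot.
- sugar_jar: Leave alone: glass jar with steel cap, 60 mm across, 95 mm tall, on the chiller's deck; origin at the middle of its foot.
- tongs: Leave alone: steel tongs lying on the chiller's deck, 180 x 50 x 12 mm; origin at the middle of its foot.
Mind the look-alikes: they are no part of the job. There is more than one size of the filter; the one meant has the size given above.

How it is judged:
On the way, in this order (a step that is already met when the one before it is completed fails the run):
1. the release tab is pressed in, letting the grille go (value of joint tab above 0.18 rad).
2. the grille is swung over to fully open (value of joint grille above 2.3 rad), for 0.2 s.
3. the filter lies flat in the tub (x of filter_grip in the frame of tub_in between -0.12 and 0.12 m and y of filter_grip in the frame of tub_in between -0.08 and 0.08 m and z of filter_grip in the frame of tub_in below 0.035 m and angle between filter_grip's own z axis and vertical below 0.25 rad), for 0.2 s.
At the end, for the whole second after the job is handed in: The grille is fully open (joint above 2.3 rad) and the filter lies at rest, let go, flat in the tub, grip up: the grip's centre within 120 mm along and 80 mm across of the middle of the tub's floor and less than 35 mm above it (19 mm when flat on it), tilted less than 0.25 rad; the tub stands level (all of step 3 and value of joint grille above 2.3 rad and angle between tub_in's own z axis and vertical below 0.1 rad and linear speed of filter below 0.03 m/s); the robot touches nothing.
It fails at once if a bystander (cutlery tray, spray bottle, cup stack, toothpick holder, brush, jar, tongs) pushed more than 40 mm or knocked over (distance of any of cutlery_tray, spray_bottle, cup_stack, pick_holder, dust_brush, sugar_jar, tongs from where it was at the start of the episode above 0.04 m or angle between any of cutlery_tray, spray_bottle, cup_stack, pick_holder, dust_brush, sugar_jar, tongs's own z axis and vertical above 0.6 rad).
It fails at once if the filter is dropped from a height or thrown (it moves faster than 1.4 m/s) (linear speed of filter above 1.4 m/s).
It fails at once if the grille or its tab is forced (more than 40 N on either) (contact force between the fingers and grille above 40 N or contact force between the fingers and tab above 40 N).
It also fails if it takes over 64 s, if anything falls off the work surface, if the arm or the gripper's body presses on something with over 40 N, if the wrist force passes 120 N, or if a joint passes its speed limit or range.

## Robot

A 6-joint arm with a two-finger parallel gripper is mounted at the origin on the work surface. World frame = base frame: x ahead of the robot, y to its left, z up, the work surface at z = 0. Lengths are in m, angles in rad, forces in N, time in s.
With the tool pointing down it reaches from about 0.425 to 0.95 m from the base axis. Payload 3.5 kg.
Tool frame: the origin (TCP) lies at the centre of the arm's flange, where the gripper is bolted on; the fingertips stand 173 mm ahead of it and the grasp point (between the pads) lies 155 mm ahead of it (ctrl.tcp_to_grasp is the distance from the TCP to the grasp point, in m); z points along the fingers, x is the direction in which the jaws open and shut, and the axes are right-handed (so a half turn about z gives the same grasp; the last joint's range is limited). The gripper opens to 85 mm and grips with 20 to 120 N. Pads are 22 mm wide; open, the fingers measure 114 mm over their backs; the gripper's body (76 mm by 85 mm) begins 54 mm behind the grasp point. The pads swing forward as they close: fully open they stand 13 mm farther back than shut.
Start: joints at [1.066, 0.286, 1.577, -0, 1.279, -0.15], TCP at [0.234, 0.633, 0.405] pointing down, gripper open.
Joint ranges: [-2.77, 2.77], [-0.9, 2.22], [0.21, 2.48], [-1.53, 4.67], [0.24, 2.81], [-2.84, 2.84]. Speed limits (rad/s): [2.79, 2.79, 3.14, 3.14, 3.14, 3.14].

## Interface

Orientations are given as a unit quaternion [x, y, z, w].
In Python, from plant import readout, imaging, ctrl, spotter gives the robot as it stands.
- The arm moves only by the tool apply_moves, never from a script. Its argument "steps" is a list of rows, each an object of numbers: "tx", "ty", "tz": the shift along the tool's x, y, z in mm; "wx", "wy", "wz": the turn, a rotation vector about the tool's x, y, z in rad. In form: [{"tx": .., "ty": .., "tz": .., "wx": .., "wy": .., "wz": ..}, ...]. A call has 1 to 12 rows; each row is the pose to reach, as a shift and turn from the pose commanded when the call began, along the tool's axes at that moment; what a row does not reach only later rows make up. A row lasts 1/10 s, in which the tool goes at most 50 mm and 8.59 degrees, less where a joint would pass 70% of its speed; a pose out of reach is approached as far as the arm can. A call with a gripper value outside its range is refused whole. "hand" is the opening, from 0 (shut) to 1 (fully open), set as the call begins (left out, the last holds). The fingers move at their own pace and stop on an object; "force" is the grip in N (left out, the last holds). Time passes only in rows, so rows that repeat a pose let the fingers close. It gives the time, the measured TCP pose, the force and the opening at its end, in the units of the state.
- readout.get_state(): the state, without advancing time (a new reading comes with each control period).
- imaging.read_camera(name): name is "scene" or "top" or "wrist"; returns a dict with "img" (420x560x3 uint8, red, green, blue), "vfov" (degrees; the focal length in pixels is half the picture's height over the tangent of half this angle, whatever the lens; pixels are square), "cx", "cy" (the principal point, pixels), "R" (3x3) and "t" (3): a world point X has camera coordinates R X + t; the wrist camera has in their place "tool_from_camera" (4x4, takes a point from camera to tool coordinates, whose origin is the TCP and whose axes are the tool frame's). Camera axes: x right, y down, z forward; pixel columns grow to the right and rows downward; lengths in m; the calibration is good to about 2 mm. A picture is of the moment at which its call begins: read the wrist's pose just before it. There is no depth.
- ctrl.sign_off(): hands the job in, once; it reports no verdict.
Trained networks look in the newest picture that a camera, given by its name, has taken for a name from the list of things; names that differ only in an ending like _2 or _b are one class to them, and where a whole thing is asked for, a point or a joint stands for the part that bears it (a point fixed in the world has none). Each returns a list of dicts, best first, with "confidence" (0 to 1); they miss things now and then, are a little off and sometimes report something else, mostly with a low value. They report only what shows in the picture. A call takes as long as a camera call. They do not tell look-alikes from the thing itself.
- spotter.trace(camera, label): "region" (420x560 bool, what is visible of it) and "uv" ([column, row] in pixels, amid what is visible of it).
The state is a dict: "time": time; "qpos": joint angles; "dq": joint speeds; "joint_efforts": joint torques, N m; "eef_pos": TCP position; "tcp_rot": TCP orientation; "contact_force": force on the tool from outside, world axes, zero at the start; "wrist_torque": the same for the moment, N m; "opening": opening from 0.0 (shut) to 1.0 (fully open).
Only numpy, scipy, OpenCV 4.12 (cv2) and the standard library are available. Lean on these libraries where they do the work, as an engineer would, in place of code of your own. Each camera call takes 0.05 s, during which the arm holds its last target.

## Working session

There is one attempt and no reset: what is moved stays moved. The work goes in short steps, Python scripts to look and compute and a tool call to move; the robot and the scene stay as the last step left them, time stands still between calls to the robot, and variables do not carry over. Pictures are saved under pics/ and viewed, and the job is handed in when it is done.

Besides the shell and the picture viewer there is one more tool, called after "Emit:" by a JSON object that holds its "op" and its "data", one argument or row to a line. apply_moves: Moves the arm, as the interface text tells. Its arguments: {"type":"object","properties":{"steps":{"type":"array","items":{"type":"object","properties":{"tx":{"type":"number"},"ty":{"type":"number"},"tz":{"type":"number"},"wx":{"type":"number"},"wy":{"type":"number"},"wz":{"type":"number"}}}},"hand":{"type":"number"},"force":{"type":"number"}},"required":["steps"]}

```bash
mkdir -p pics; ls; python3 - <<'E'
from plant import readout, imaging, ctrl, spotter
import cv2
print(readout.get_state()); print(ctrl.tcp_to_grasp)
for n in ['scene','top','wrist']:
    c=imaging.read_camera(n); cv2.imwrite(f'pics/{n}0.png',c['img'][:,:,::-1])
    print(n,{k:v for k,v in c.items() if k!='img'})
E
```

```text
pics
{'time': 0.0, 'qpos': array([ 1.06598976e+00,  2.87202770e-01,  1.57821325e+00,  4.67738106e-05,
        1.27858497e+00, -1.50011504e-01]), 'dq': array([ 0.0010685 ,  0.0017513 , -0.0006537 , -0.00069413,  0.00228532,
        0.00111051]), 'joint_efforts': array([-7.73835800e-04, -4.05971074e+01, -2.92628253e+01, -7.97999405e-05,
        5.75276950e-03,  5.26286588e-07]), 'eef_pos': array([0.23434498, 0.63274182, 0.40330231]), 'tcp_rot': array([ 8.20795019e-01,  5.71221573e-01, -1.08996902e-03,  5.12337078e-04]), 'contact_force': array([ 0.13291476, -0.01183754,  0.62941646]), 'wrist_torque': array([-0.01312856,  0.07119852, -0.02398121]), 'opening': 0.9983171935189792}
0.1547
scene {'vfov': 48.49633161086856, 'cx': 288.31982584634903, 'cy': 201.90220866394387, 'R': array([[ 0.04630895,  0.99876563,  0.01796365],
       [ 0.6896299 , -0.01895529, -0.72391388],
       [-0.7226798 ,  0.04591196, -0.68965644]]), 't': array([-0.02689649, -0.27414775,  1.71034536])}
top {'vfov': 57.417912192768334, 'cx': 279.3274929582083, 'cy': 206.11596620473458, 'R': array([[ 0.01999617, -0.99930096,  0.03158707],
       [-0.98049588, -0.02577866, -0.19484172],
       [ 0.19551979, -0.0270749 , -0.98032595]]), 't': array([-0.03121376,  0.54682824,  1.15749883])}
wrist {'vfov': 62.15958147263671, 'cx': 277.394557385037, 'cy': 210.04376107890477, 'tool_from_camera': array([[ 9.99999446e-01, -9.98021804e-04,  3.34358646e-04,
        -5.14652907e-04],
       [ 8.72175314e-04,  9.63541304e-01,  2.67558208e-01,
        -6.91455521e-02],
       [-5.89197291e-04, -2.67557768e-01,  9.63541641e-01,
         3.09595609e-02],
       [ 0.00000000e+00,  0.00000000e+00,  0.00000000e+00,
         1.00000000e+00]])}
```

View pics/scene0.png

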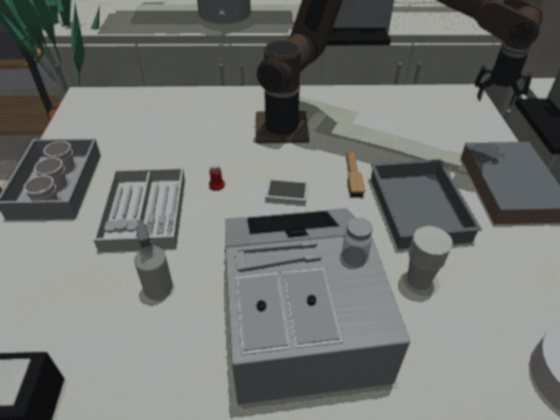

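View pics/top0.png

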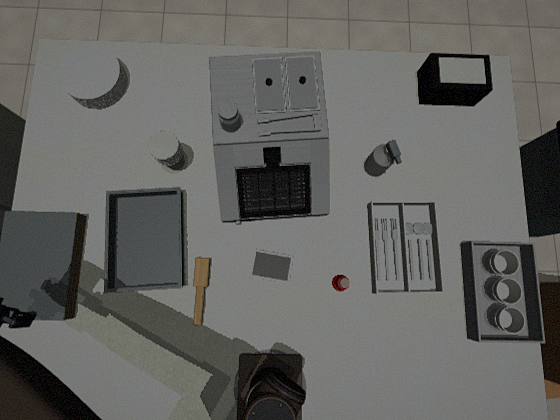

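View pics/wrist0.png

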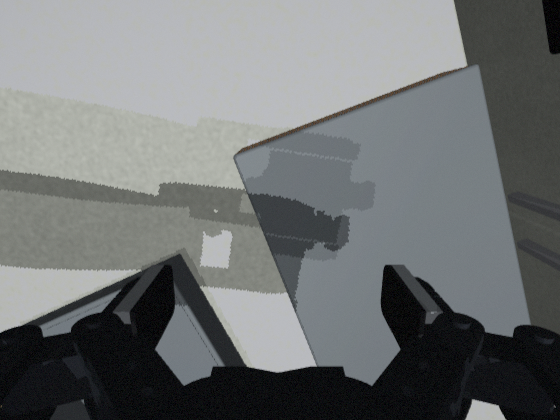

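The top picture shows the chiller at about (270,140), with the black grille at (273,190) and the tab at (272,156). The empty grey tub is at (147,240).

Look-alikes:
- Small grey filter lying on the counter at (272,265).
- Blue-grey block with a brown side at (40,265).
- Grey crate with cups at (502,290).
- White cutlery tray at (404,248).

By the description I choose the filter under the grille and the empty tub at (147,240). Next I'll measure them and check with a crop.

```bash
cat > h.py <<'E'
from plant import readout, imaging, ctrl, spotter
import cv2, numpy as np
from scipy.spatial.transform import Rotation as Ro
from scipy.optimize import least_squares
def f(c): return c['img'].shape[0]/2/np.tan(np.radians(c['vfov'])/2)
def cam(n):
    if n=='wrist':
        s=readout.get_state()
        c=imaging.read_camera(n)
        T=np.eye(4);T[:3,:3]=Ro.from_quat(s['tcp_rot']).as_matrix();T[:3,3]=s['eef_pos']
        W=T@c['tool_from_camera']; c['R']=W[:3,:3].T; c['t']=-c['R']@W[:3,3]
    else: c=imaging.read_camera(n)
    return c
def proj(c,X):
    Y=np.atleast_2d(X)@c['R'].T+c['t']; return np.c_[f(c)*Y[:,0]/Y[:,2]+c['cx'],f(c)*Y[:,1]/Y[:,2]+c['cy']]
def onz(c,uv,z):
    uv=np.atleast_2d(uv).astype(float); C=-c['R'].T@c['t']
    d=np.c_[(uv[:,0]-c['cx'])/f(c),(uv[:,1]-c['cy'])/f(c),np.ones(len(uv))]@c['R']
    return C+d*((z-C[2])/d[:,2])[:,None]
def save(img,n): cv2.imwrite('pics/'+n,img[:,:,::-1])
E
python3 - <<'E'
from h import *
c=cam('top'); s=cam('scene')
for nm,cc in (('top',c),('scene',s)):
    for l in ['chiller','grille','tab','tub_in','filter','cutlery_tray','spray_bottle','cup_stack','pick_holder','dust_brush','sugar_jar','tongs']:
        for r in spotter.trace(nm,l)[:2]:
            q=cv2.minAreaRect(np.argwhere(r['region'])[:,::-1].astype(np.float32))
            print(nm,l,round(r['confidence'],2),np.round(r['uv'],1),r['region'].sum(),np.round(cv2.boxPoints(q)).tolist())
img=c['img']
g=np.clip(img.astype(float)*1.8,0,255).astype(np.uint8)
save(cv2.resize(g[120:235,200:340],None,fx=5.5,fy=5,interpolation=cv2.INTER_CUBIC),'crop_top.png')
save(cv2.resize(g[175:330,85:300],None,fx=3.5,fy=3.5,interpolation=cv2.INTER_CUBIC),'crop_tub.png')
E
```

```text
top chiller 0.91 [272.5 140.6] 18190 [[207.0, 57.0], [324.0, 50.0], [335.0, 217.0], [217.0, 224.0]]
top grille 0.81 [272.7 188.5] 3632 [[235.0, 168.0], [309.0, 162.0], [313.0, 214.0], [239.0, 220.0]]
top tab 0.77 [272.  158.3] 202 [[265.0, 152.0], [279.0, 152.0], [279.0, 166.0], [265.0, 166.0]]
top tub_in 0.74 [144.6 242.3] 7916 [[102.0, 189.0], [182.0, 188.0], [184.0, 291.0], [104.0, 292.0]]
top tub_in 0.59 [255.5 203.9] 57 [[248.0, 209.0], [259.0, 174.0], [271.0, 178.0], [260.0, 213.0]]
top filter 0.77 [281.4 173.4] 4 [[281.0, 175.0], [282.0, 175.0], [282.0, 176.0], [281.0, 176.0]]
top filter 0.61 [271.5 263.3] 1131 [[249.0, 277.0], [255.0, 248.0], [294.0, 256.0], [288.0, 284.0]]
top cutlery_tray 0.7 [404.4 251. ] 6411 [[367.0, 202.0], [438.0, 198.0], [443.0, 293.0], [372.0, 297.0]]
top spray_bottle 0.81 [380.6 160. ] 875 [[358.0, 157.0], [393.0, 137.0], [406.0, 160.0], [372.0, 180.0]]
top cup_stack 0.94 [170.7 152.3] 1062 [[142.0, 146.0], [163.0, 124.0], [194.0, 155.0], [172.0, 176.0]]
top cup_stack 0.68 [402.8 249.7] 6495 [[367.0, 202.0], [438.0, 198.0], [444.0, 293.0], [372.0, 2
[... 1371 characters left out ...]
] 2095 [[397.0, 282.0], [418.0, 220.0], [456.0, 233.0], [435.0, 295.0]]
scene pick_holder 0.87 [214.2 176.6] 357 [[208.0, 162.0], [224.0, 162.0], [224.0, 190.0], [208.0, 190.0]]
scene pick_holder 0.39 [353.2 178.8] 517 [[343.0, 151.0], [358.0, 149.0], [365.0, 195.0], [350.0, 198.0]]
scene dust_brush 0.73 [352.6 178. ] 538 [[343.0, 151.0], [358.0, 148.0], [366.0, 195.0], [350.0, 198.0]]
scene dust_brush 0.71 [291.  223.9] 1353 [[247.0, 216.0], [334.0, 209.0], [335.0, 226.0], [249.0, 234.0]]
scene sugar_jar 0.85 [357.3 238.4] 1152 [[339.0, 262.0], [348.0, 215.0], [375.0, 220.0], [366.0, 267.0]]
scene tongs 0.79 [269.1 259.6] 1050 [[233.0, 250.0], [316.0, 236.0], [320.0, 259.0], [237.0, 273.0]]
```

View pics/crop_top.png

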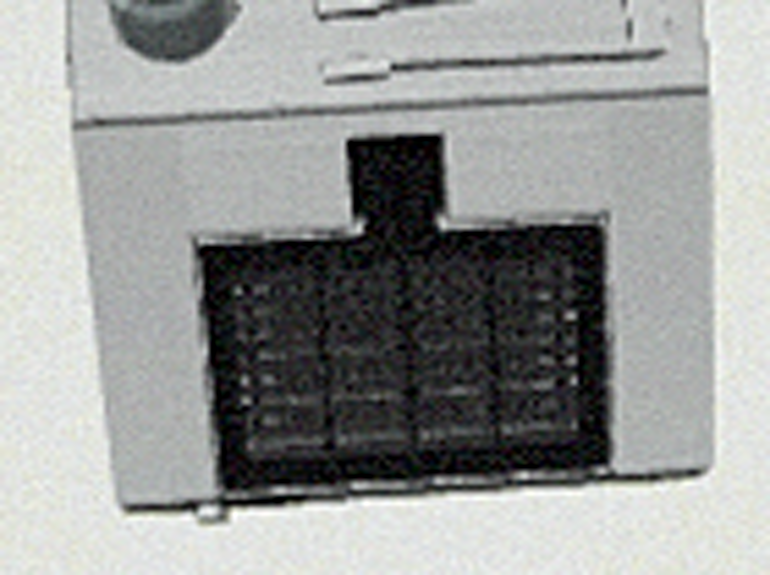

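View pics/crop_tub.png

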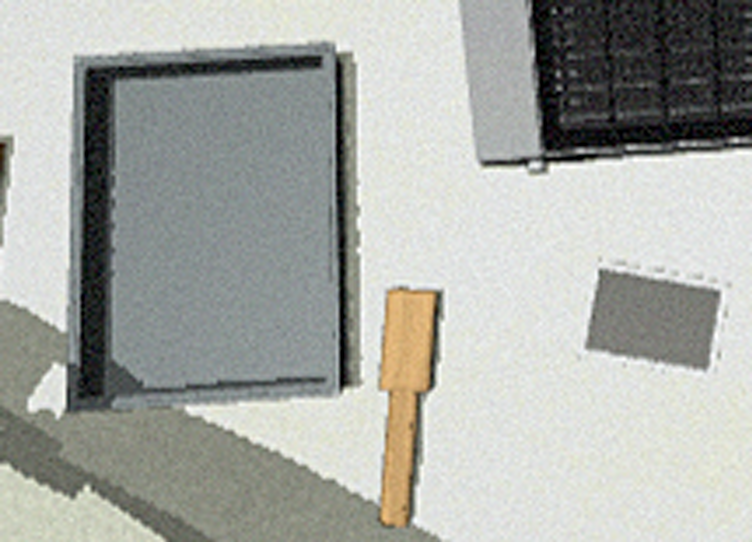

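```bash
cat > fit.py <<'E'
from h import *
U=np.array([.866,0,.5]);O=np.array([-.5,0,.866]);Y=np.array([0,1,0]);H=np.array([0,0,.06])
def loc(u,y,o): return H+u*U+y*Y+o*O
def W(p,X):
    c,s=np.cos(p[2]),np.sin(p[2]); return np.atleast_2d(X)@np.array([[c,-s,0],[s,c,0],[0,0,1]]).T+np.array([p[0],p[1],0])
E
python3 - <<'E'
from fit import *
c=cam('top')
cr=lambda x,y:(200+x/5.5-.4,120+y/5-.4)
M=[(loc(.156,.11,.005),cr(199,241)),(loc(.156,-.11,.005),cr(608,218)),(loc(.0,.11,.005),cr(218,490)),(loc(0,-.11,.005),cr(612,468)),
]
X=np.array([m[0] for m in M]);uv=np.array([m[1] for m in M])
r=least_squares(lambda p:(proj(c,W(p,X))-uv).ravel(),[.6,0,0])
print(r.x,np.round(r.fun.reshape(-1,2),1))
p=r.x
for n,q in [('ridge',(75,122)),('ridge',(706,92))]: print(n,onz(c,cr(*q),.184), 'pred',p)
print('foot',onz(c,[cr(122,510),cr(712,472)],.06))
# tab: far corners, top face at u ? 
for u in (.156,.16,.19,.195): print(u,[np.round((a-200+.4)*5.5) if i==0 else np.round((a-120+.4)*5) for q in proj(c,W(p,[loc(u,.022,.015),loc(u,-.022,.015)])) for i,a in enumerate(q)])
ridge=W(p,[[.215,.17,.184],[.215,-.17,.184]]);print(ridge,proj(c,ridge))
np.save('chil.npy',p)
# tub: rim corners z=.06
t=lambda x,y:(85+x/3.5-.35,175+y/3.5-.35)
q=onz(c,[t(77,56),t(334,44),t(343,393),t(68,410)],.06);print('tub',q,[np.linalg.norm(q[i]-q[(i+1)%4]) for i in range(4)],q.mean(0))
for n,u,z in [('brush',(199,282),.03),('cup',(165,137),.16),('pick',(341,277),.08),('tray',(404,248),.05),('bottle',(378,158),.1),('jar',(229,106),.279)]: print(n,onz(c,u,z))
E
```

```text
[ 0.51952426 -0.00624705  0.08751949] [[ 0.3  0.2]
 [-0.6  0.7]
 [ 0.8 -0.5]
 [-0.5 -0.4]]
ridge [[0.6996523  0.17987808 0.184     ]] pred [ 0.51952426 -0.00624705  0.08751949]
ridge [[ 0.7287838  -0.15347993  0.184     ]] pred [ 0.51952426 -0.00624705  0.08751949]
foot [[ 0.49255436  0.15933899  0.06      ]
 [ 0.52510037 -0.17535936  0.06      ]]
0.156 [np.float64(364.0), np.float64(238.0), np.float64(445.0), np.float64(233.0)]
0.16 [np.float64(363.0), np.float64(231.0), np.float64(445.0), np.float64(227.0)]
0.19 [np.float64(360.0), np.float64(181.0), np.float64(442.0), np.float64(177.0)]
0.195 [np.float64(360.0), np.float64(172.0), np.float64(442.0), np.float64(168.0)]
[[ 0.71884204  0.18189497  0.184     ]
 [ 0.7485607  -0.15680371  0.184     ]] [[212.89369089 137.70501308]
 [329.05675801 131.67504834]]
tub [[0.58134306 0.52228034 0.06      ]
 [0.59871261 0.29547678 0.06      ]
 [0.29187642 0.26629409 0.06      ]
 [0.2732283  0.49691679 0.06      ]] [np.float64(0.22746769738035644), np.float64(0.30822081748881536), np.float64(0.23137541730015093), np.float64(0.30915694005111405)] [0.4362901 0.395242  0.06     ]
brush [[0.30726071 0.22368224 0.03      ]]
cup [[0.72574626 0.32661637 0.16      ]]
pick [[ 0.33055582 -0.20708128  0.08      ]]
tray [[ 0.42462732 -0.41248131  0.05      ]]
bottle [[ 0.70061481 -0.32442873  0.1       ]]
jar [[0.77364282 0.12858449 0.279     ]]
```

The fit residuals are under 1 px. The hinge is at (0.520, -0.006) with yaw 0.0875. The tub rim corners give a 308x229 mm rectangle, which matches 300x220 plus the rolled rim. I'll write a move helper and go to a tilted pose off the tab.

```bash
cat > mv.py <<'E'
from fit import *
P=np.load('chil.npy')
def Rtool(tilt,yaw=None):
    yaw=P[2] if yaw is None else yaw
    c,s=np.cos(yaw),np.sin(yaw)
    B=np.array([[-s,c,0],[c,s,0],[0,0,-1]],float).T.T  # columns: tool x=Yc, y=Xc, z=down
    B=np.column_stack([[-s,c,0],[c,s,0],[0,0,-1]])
    return B@Ro.from_euler('x',-tilt).as_matrix()
def delta(tipW,tilt,ext=.173,yaw=None):
    """deltas from the measured pose"""
    s=readout.get_state(); R0=Ro.from_quat(s['tcp_rot']).as_matrix()
    R1=Rtool(tilt,yaw); tcp=np.asarray(tipW)-ext*R1[:,2]
    d=R0.T@(tcp-s['eef_pos'])*1000; w=Ro.from_matrix(R0.T@R1).as_rotvec()
    print('t',round(s['time'],2),'tcp',np.round(s['eef_pos'],4),'->',np.round(tcp,3),'F',np.round(s['contact_force'],1),'open',round(s['opening'],2))
    print('  tx %.1f ty %.1f tz %.1f wx %.3f wy %.3f wz %.3f'%(*d,*w)); return d,w
def L(u,y,o): return W(P,loc(u,y,o))[0]
def where(ext=.173):
    s=readout.get_state(); R0=Ro.from_quat(s['tcp_rot']).as_matrix(); t=s['eef_pos']+ext*R0[:,2]
    c,sn=np.cos(P[2]),np.sin(P[2]); q=np.array([[c,sn,0],[-sn,c,0],[0,0,1]])@(t-[P[0],P[1],0])-H
    print('tip world',np.round(t,4),'u,y,o',np.round([q@U,q[1],q@O],4),'F',np.round(s['contact_force'],1),'z-axis',np.round(R0[:,2],3),'t',s['time'])
E
python3 - <<'E'
from mv import *
delta(L(.178,0,.13),np.pi/6)
delta(L(.178,0,.13)+[-.15,.25,.07],0)
E
```

```text
t 1.5 tcp [0.2345 0.633  0.4047] -> [ 0.522 -0.006  0.411] F [ 0.2 -0.8  0.1] open 1.0
  tx -499.2 ty 491.8 tz -6.7 wx -0.515 wy 0.116 wz -0.432
t 1.5 tcp [0.2345 0.633  0.4047] -> [0.458 0.252 0.505] F [ 0.2 -0.8  0.1] open 1.0
  tx -279.9 ty 342.4 tz -99.9 wx 0.000 wy 0.000 wz -0.442
```

Emit:
{"op": "apply_moves", "data": {
  "steps": [
    {"tx": -40,"ty": 40,"tz": -6,"wz": -0.04},
    {"tx": -80,"ty": 80,"tz": -6,"wz": -0.08},
    {"tx": -120,"ty": 118,"tz": -6,"wx": -0.05,"wz": -0.12},
    {"tx": -155,"ty": 153,"tz": -6,"wx": -0.1,"wy": 0.03,"wz": -0.16},
    {"tx": -190,"ty": 187,"tz": -6,"wx": -0.15,"wy": 0.04,"wz": -0.2},
    {"tx": -225,"ty": 222,"tz": -6,"wx": -0.2,"wy": 0.06,"wz": -0.24},
    {"tx": -260,"ty": 256,"tz": -6,"wx": -0.25,"wy": 0.07,"wz": -0.28},
    {"tx": -295,"ty": 291,"tz": -6,"wx": -0.3,"wy": 0.08,"wz": -0.32},
    {"tx": -330,"ty": 325,"tz": -6,"wx": -0.35,"wy": 0.09,"wz": -0.36},
    {"tx": -365,"ty": 360,"tz": -6,"wx": -0.4,"wy": 0.1,"wz": -0.4},
    {"tx": -400,"ty": 394,"tz": -6,"wx": -0.45,"wy": 0.11,"wz": -0.43},
    {"tx": -435,"ty": 428,"tz": -6,"wx": -0.515,"wy": 0.116,"wz": -0.432}
  ],
  "hand": 0,
  "force": 40
}}

```text
$.steps[0]: bad value
```

```bash
python3 - <<'E'
from mv import *
delta(L(.178,0,.13),np.pi/6)
E
```

```text
t 1.5 tcp [0.2345 0.633  0.4047] -> [ 0.522 -0.006  0.411] F [ 0.2 -0.8  0.1] open 1.0
  tx -499.2 ty 491.8 tz -6.7 wx -0.515 wy 0.116 wz -0.432
```

Emit:
{"op": "apply_moves", "data": {
  "steps": [
    {"tx": -35,"ty": 35,"tz": -6,"wx": 0,"wy": 0,"wz": -0.04},
    {"tx": -70,"ty": 70,"tz": -6,"wx": 0,"wy": 0,"wz": -0.08},
    {"tx": -105,"ty": 104,"tz": -6,"wx": -0.05,"wy": 0,"wz": -0.12},
    {"tx": -140,"ty": 138,"tz": -6,"wx": -0.1,"wy": 0.03,"wz": -0.16},
    {"tx": -175,"ty": 173,"tz": -6,"wx": -0.15,"wy": 0.04,"wz": -0.2},
    {"tx": -210,"ty": 207,"tz": -6,"wx": -0.2,"wy": 0.06,"wz": -0.24},
    {"tx": -245,"ty": 242,"tz": -6,"wx": -0.25,"wy": 0.07,"wz": -0.28},
    {"tx": -280,"ty": 276,"tz": -6,"wx": -0.3,"wy": 0.08,"wz": -0.32},
    {"tx": -315,"ty": 311,"tz": -6,"wx": -0.35,"wy": 0.09,"wz": -0.36},
    {"tx": -350,"ty": 345,"tz": -6,"wx": -0.4,"wy": 0.1,"wz": -0.4},
    {"tx": -385,"ty": 380,"tz": -6,"wx": -0.45,"wy": 0.11,"wz": -0.43},
    {"tx": -420,"ty": 414,"tz": -6,"wx": -0.515,"wy": 0.116,"wz": -0.432}
  ],
  "hand": 0,
  "force": 40
}}

```text
time: 2.7
eef_pos: [0.4771, 0.0933, 0.4113]
tcp_rot: [0.652, 0.712, 0.192, 0.176]
contact_force: [1.3, 1.0, -0.4]
opening: 0.003
```

```bash
python3 - <<'E'
from mv import *
delta(L(.178,0,.13),np.pi/6)
E
```

```text
t 2.7 tcp [0.4771 0.0933 0.4113] -> [ 0.522 -0.006  0.411] F [ 1.3  1.  -0.4] open 0.0
  tx -102.9 ty 31.3 tz 18.2 wx 0.004 wy 0.001 wz 0.000
```

Emit:
{"op": "apply_moves", "data": {
  "steps": [
    {"tx": -40,"ty": 12,"tz": 7,"wx": 0,"wy": 0,"wz": 0},
    {"tx": -75,"ty": 23,"tz": 13,"wx": 0,"wy": 0,"wz": 0},
    {"tx": -98,"ty": 30,"tz": 18,"wx": 0,"wy": 0,"wz": 0},
    {"tx": -98,"ty": 30,"tz": 18,"wx": 0,"wy": 0,"wz": 0},
    {"tx": -98,"ty": 30,"tz": 18,"wx": 0,"wy": 0,"wz": 0}
  ]
}}

```text
time: 3.2
eef_pos: [0.5201, 0.0005, 0.41]
tcp_rot: [0.653, 0.712, 0.191, 0.174]
contact_force: [0.3, 0.5, 0.1]
opening: -0.003
```

```bash
python3 - <<'E'
from mv import *
where()
c=cam('wrist'); save(np.clip(c['img'].astype(float)*1.6,0,255).astype(np.uint8),'w1.png')
pts=W(P,[loc(.156,.11,.005),loc(.156,-.11,.005),loc(0,.11,.005),loc(0,-.11,.005),loc(.162,.022,.015),loc(.162,-.022,.015),loc(.194,.022,.015),loc(.194,-.022,.015)])
print(np.round(proj(c,pts)).tolist())
for r in spotter.trace('wrist','tab')[:2]: print(r['confidence'],r['uv'],cv2.boundingRect(r['region'].astype(np.uint8)))
E
```

```text
tip world [0.6062 0.008  0.2601] u,y,o [0.1759 0.0067 0.1295] F [0.3 0.5 0.1] z-axis [ 0.498  0.044 -0.866] t 3.2
[[410.0, 179.0], [127.0, 179.0], [434.0, -56.0], [99.0, -55.0], [298.0, 189.0], [239.0, 189.0], [297.0, 230.0], [241.0, 230.0]]
0.67 [273.2, 208.1] (244, 179, 59, 60)
0.58 [272.6, 144.3] (17, 0, 510, 376)
```

View pics/w1.png

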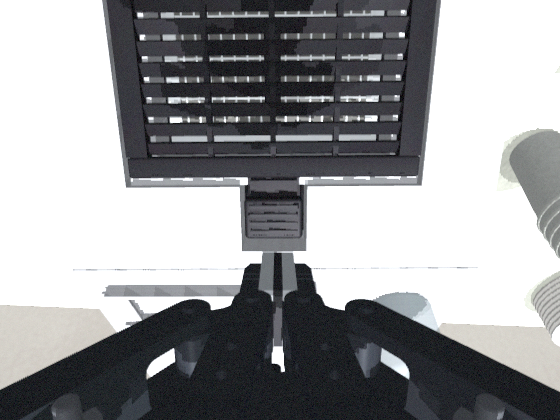

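The wrist view shows the ribbed tab pad at about (274,218) and the grille's free edge at row 183 or so, columns 127 to 422. My model is about 4 mm off in y. I'll take one close crop and refine.

```bash
python3 - <<'E'
import cv2
i=cv2.imread('pics/w1.png')
cv2.imwrite('pics/w1c.png',cv2.resize(i[145:265,90:450],None,fx=2.2,fy=4.4,interpolation=cv2.INTER_CUBIC))
E
```

```text
(no output)
```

View pics/w1c.png

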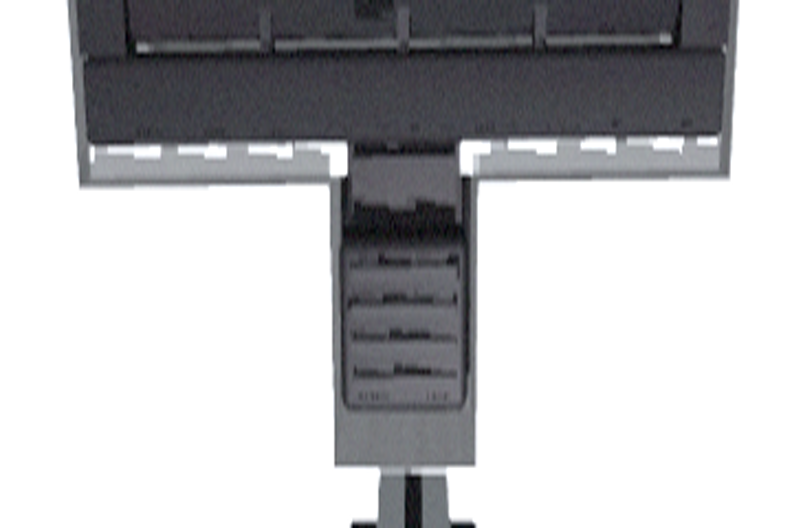

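```bash
python3 - <<'E'
from fit import *
p=np.load('chil.npy'); c,s=np.cos(p[2]),np.sin(p[2])
p[:2]+=.004*np.array([-s,c])-.002*np.array([c,s]); np.save('chil.npy',p)
from mv import *
where(); delta(L(.187,0,.03),np.pi/6); delta(L(.187,0,.018),np.pi/6)
c=cam('wrist')
print(np.round(proj(c,W(P,[loc(.156,.11,.005),loc(.156,-.11,.005),loc(0,.11,.005),loc(0,-.11,.005),loc(.171,.022,.015),loc(.171,-.022,.015),loc(.203,.022,.015),loc(.203,-.022,.015)]))).tolist())
E
```

```text
tip world [0.6059 0.0093 0.2602] u,y,o [0.1775 0.0039 0.1287] F [-0.2 -0.   0.2] z-axis [ 0.498  0.045 -0.866] t 3.3
t 3.3 tcp [0.5198 0.0016 0.41  ] -> [0.577 0.003 0.329] F [-0.2 -0.   0.2] open -0.0
  tx -3.9 ty 9.4 tz 98.7 wx -0.000 wy -0.001 wz 0.001
t 3.3 tcp [0.5198 0.0016 0.41  ] -> [0.583 0.003 0.319] F [-0.2 -0.   0.2] open -0.0
  tx -3.9 ty 9.5 tz 110.7 wx -0.000 wy -0.001 wz 0.001
[[414.0, 177.0], [130.0, 177.0], [439.0, -59.0], [103.0, -59.0], [301.0, 199.0], [243.0, 199.0], [300.0, 239.0], [244.0, 239.0]]
```

Emit:
{"op": "apply_moves", "data": {
  "steps": [
    {"tx": -2,"ty": 5,"tz": 40,"wx": 0,"wy": 0,"wz": 0},
    {"tx": -3,"ty": 9,"tz": 75,"wx": 0,"wy": 0,"wz": 0},
    {"tx": -3,"ty": 9,"tz": 95,"wx": 0,"wy": 0,"wz": 0},
    {"tx": -3,"ty": 9,"tz": 103,"wx": 0,"wy": 0,"wz": 0},
    {"tx": -3,"ty": 9,"tz": 105,"wx": 0,"wy": 0,"wz": 0},
    {"tx": -3,"ty": 9,"tz": 105,"wx": 0,"wy": 0,"wz": 0},
    {"tx": -3,"ty": 9,"tz": 105,"wx": 0,"wy": 0,"wz": 0}
  ]
}}

```text
time: 4.05
eef_pos: [0.5805, 0.0032, 0.3253]
tcp_rot: [0.652, 0.712, 0.192, 0.176]
contact_force: [0.2, 0.7, 0.3]
opening: -0.002
```

```bash
python3 - <<'E'
from mv import *
where(); delta(L(.187,0,.010),np.pi/6)
c=cam('wrist'); save(np.clip(c['img'].astype(float)*1.6,0,255).astype(np.uint8),'w2.png')
E
```

```text
tip world [0.6671 0.0108 0.1757] u,y,o [1.882e-01 1.000e-04 2.500e-02] F [0.2 0.7 0.3] z-axis [ 0.5    0.044 -0.865] t 4.05
t 4.05 tcp [0.5805 0.0032 0.3253] -> [0.587 0.004 0.312] F [0.2 0.7 0.3] open -0.0
  tx -0.1 ty -0.8 tz 15.0 wx 0.003 wy 0.000 wz 0.000
```

View pics/w2.png

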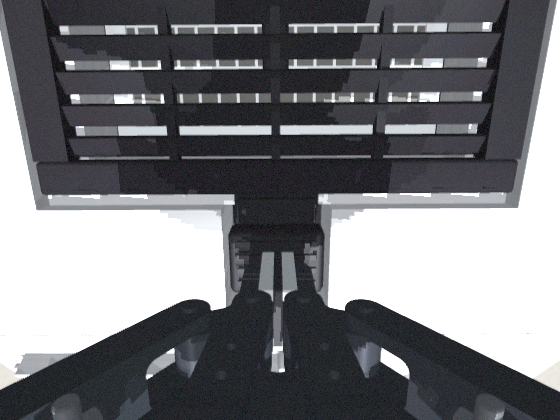

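The fingertips are centred over the pad (columns 230 to 325). I'll press in slowly.

Emit:
{"op": "apply_moves", "data": {
  "steps": [
    {"tx": 0,"ty": 0,"tz": 5,"wx": 0,"wy": 0,"wz": 0},
    {"tx": 0,"ty": 0,"tz": 8,"wx": 0,"wy": 0,"wz": 0},
    {"tx": 0,"ty": 0,"tz": 10,"wx": 0,"wy": 0,"wz": 0},
    {"tx": 0,"ty": 0,"tz": 12,"wx": 0,"wy": 0,"wz": 0},
    {"tx": 0,"ty": 0,"tz": 14,"wx": 0,"wy": 0,"wz": 0},
    {"tx": 0,"ty": 0,"tz": 15,"wx": 0,"wy": 0,"wz": 0},
    {"tx": 0,"ty": 0,"tz": 16,"wx": 0,"wy": 0,"wz": 0}
  ]
}}

```text
time: 4.8
eef_pos: [0.5917, 0.004, 0.3174]
tcp_rot: [0.651, 0.71, 0.197, 0.182]
contact_force: [1.8, 4.9, 13.5]
opening: 0.003
```

```bash
python3 - <<'E'
from mv import *
where()
c=cam('wrist'); save(np.clip(c['img'].astype(float)*1.6,0,255).astype(np.uint8),'w3.png')
E
```

```text
tip world [0.6807 0.0114 0.1692] u,y,o [ 0.1968 -0.0005  0.0125] F [ 1.8  4.9 13.5] z-axis [ 0.515  0.042 -0.856] t 4.8
```

View pics/w3.png

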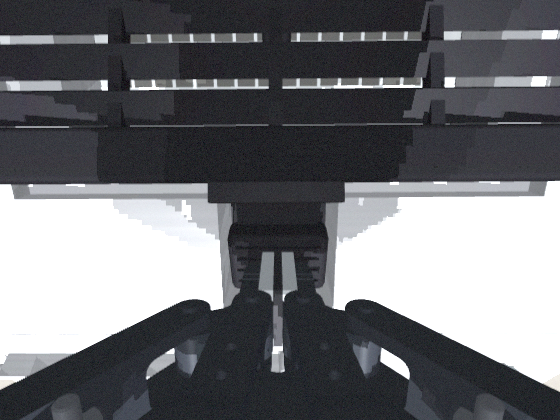

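The grille now looks much wider and nearer: its edge fills the frame at row 183, so it has sprung ajar. I'll back straight out and check.

Emit:
{"op": "apply_moves", "data": {
  "steps": [
    {"tx": 0,"ty": 0,"tz": -10,"wx": 0,"wy": 0,"wz": 0},
    {"tx": 0,"ty": 0,"tz": -40,"wx": 0,"wy": 0,"wz": 0},
    {"tx": 0,"ty": 0,"tz": -80,"wx": 0,"wy": 0,"wz": 0},
    {"tx": 0,"ty": 0,"tz": -90,"wx": 0,"wy": 0,"wz": 0},
    {"tx": 0,"ty": 0,"tz": -90,"wx": 0,"wy": 0,"wz": 0},
    {"tx": 0,"ty": 0,"tz": -90,"wx": 0,"wy": 0,"wz": 0}
  ]
}}

```text
time: 5.45
eef_pos: [0.5434, -0.0003, 0.3866]
tcp_rot: [0.653, 0.712, 0.19, 0.174]
contact_force: [-1.1, 0.3, -0.7]
opening: 0.0
```

```bash
python3 - <<'E'
from mv import *
where()
c=cam('wrist'); save(np.clip(c['img'].astype(float)*1.6,0,255).astype(np.uint8),'w4.png')
th=.3; e=lambda y:loc(.156*np.cos(th)-.005*np.sin(th),y,.156*np.sin(th)+.005*np.cos(th))
print(np.round(proj(c,W(P,[e(.11),e(-.11)]))).tolist())
a=L(.156*np.cos(th),-.06,.156*np.sin(th)); print('edge world',a)
delta(a+[.022,0,.03],0)
E
```

```text
tip world [0.6294 0.0073 0.2366] u,y,o [ 1.858e-01 -1.000e-04  9.660e-02] F [-1.1  0.3 -0.7] z-axis [ 0.497  0.044 -0.867] t 5.45
[[479.0, 172.0], [76.0, 173.0]]
edge world [ 0.62803256 -0.05294129  0.17443984]
t 5.5 tcp [ 5.435e-01 -3.000e-04  3.859e-01] -> [ 0.65  -0.053  0.377] F [ 0.3  1.1 -0.4] open 0.0
  tx -61.8 ty 83.9 tz 57.8 wx 0.521 wy -0.001 wz -0.000
```

View pics/w4.png

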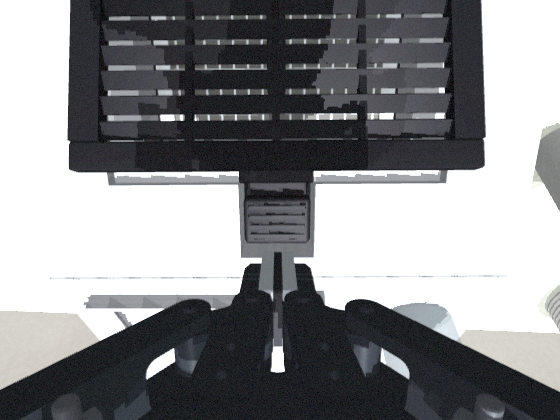

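The grille is ajar with its edge corners at (70,171) and (484,168), within about 5 px of the 0.30 rad prediction. Next I'll stand the tool vertical behind the edge, on the -y side of the tab.

Emit:
{"op": "apply_moves", "data": {
  "steps": [
    {"tx": -12,"ty": 15,"tz": 6,"wx": 0.1,"wy": 0,"wz": 0},
    {"tx": -24,"ty": 32,"tz": 14,"wx": 0.2,"wy": 0,"wz": 0},
    {"tx": -38,"ty": 50,"tz": 26,"wx": 0.32,"wy": 0,"wz": 0},
    {"tx": -50,"ty": 68,"tz": 42,"wx": 0.43,"wy": 0,"wz": 0},
    {"tx": -62,"ty": 84,"tz": 58,"wx": 0.521,"wy": 0,"wz": 0},
    {"tx": -62,"ty": 84,"tz": 58,"wx": 0.521,"wy": 0,"wz": 0},
    {"tx": -62,"ty": 84,"tz": 58,"wx": 0.521,"wy": 0,"wz": 0},
    {"tx": -62,"ty": 84,"tz": 58,"wx": 0.521,"wy": 0,"wz": 0}
  ]
}}

```text
time: 6.3
eef_pos: [0.6498, -0.0526, 0.3786]
tcp_rot: [0.675, 0.737, 0.001, 0.0]
contact_force: [0.6, 0.4, 0.6]
opening: -0.001
```

```bash
cat >> mv.py <<'E'
def sw(phideg,y=-.06,dep=.022,gap=0):
    f=np.radians(phideg); return W(P,[.156*np.cos(f)+.005*np.sin(f)+.011+gap,y,.06+.156*np.sin(f)-dep])[0]
E
python3 - <<'E'
from mv import *
where()
c=cam('wrist'); save(np.clip(c['img'].astype(float)*1.6,0,255).astype(np.uint8),'w5.png')
delta(sw(47,gap=.006),0)
for ph in (50,60,70,80,90,100,105): delta(sw(ph),0)
E
```

```text
tip world [ 0.6501 -0.0524  0.2056] u,y,o [ 0.1837 -0.0614  0.0621] F [0.6 0.4 0.6] z-axis [ 0.002  0.001 -1.   ] t 6.3
t 6.35 tcp [ 0.6497 -0.0526  0.3793] -> [ 0.649 -0.051  0.325] F [ 0.8 -0.1  1.3] open 0.0
  tx 1.5 ty -0.7 tz 54.2 wx 0.003 wy -0.001 wz 0.000
t 6.35 tcp [ 0.6497 -0.0526  0.3793] -> [ 0.637 -0.052  0.331] F [ 0.8 -0.1  1.3] open 0.0
  tx 1.5 ty -12.7 tz 48.7 wx 0.003 wy -0.001 wz 0.000
t 6.35 tcp [ 0.6497 -0.0526  0.3793] -> [ 0.615 -0.054  0.346] F [ 0.8 -0.1  1.3] open 0.0
  tx 1.5 ty -34.4 tz 33.1 wx 0.003 wy -0.001 wz 0.000
t 6.35 tcp [ 0.6497 -0.0526  0.3793] -> [ 0.591 -0.056  0.358] F [ 0.8 -0.1  1.3] open 0.0
  tx 1.5 ty -58.6 tz 21.5 wx 0.003 wy -0.001 wz 0.000
t 6.35 tcp [ 0.6497 -0.0526  0.3793] -> [ 0.565 -0.058  0.365] F [ 0.8 -0.1  1.3] open 0.0
  tx 1.5 ty -84.7 tz 14.4 wx 0.003 wy -0.001 wz 0.000
t 6.35 tcp [ 0.6497 -0.0526  0.3793] -> [ 0.538 -0.061  0.367] F [ 0.8 -0.1  1.3] open 0.0
  tx 1.6 ty -111.7 tz 12.0 wx 0.003 wy -0.001 wz 0.000
t 6.35 tcp [ 0.6497 -0.0526  0.3793] -> [ 0.511 -0.063  0.365] F [ 0.8 -0.1  1.3] open 0.0
  tx 1.6 ty -138.8 tz 14.3 wx 0.003 wy -0.001 wz 0.000
t 6.35 tcp [ 0.6497 -0.0526  0.3793] -> [ 0.498 -0.064  0.362] F [ 0.8 -0.1  1.3] open 0.0
  tx 1.6 ty -152.2 tz 17.2 wx 0.003 wy -0.001 wz 0.000
```

View pics/w5.png

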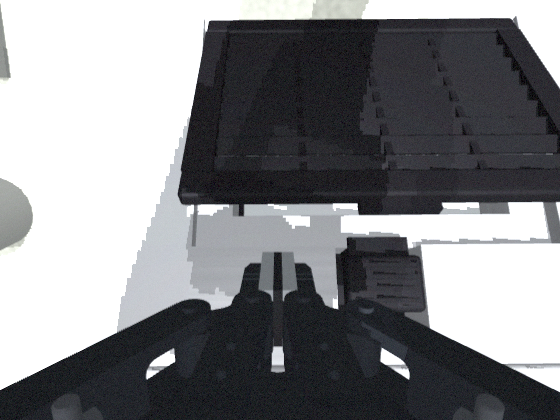

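The fingertips at (278,253) are clear of the tab (columns 340 to 425) and behind the grille edge (row 200). I'll lower behind it.

Emit:
{"op": "apply_moves", "data": {
  "steps": [
    {"tx": 1,"ty": -1,"tz": 25,"wx": 0,"wy": 0,"wz": 0},
    {"tx": 1,"ty": -1,"tz": 40,"wx": 0,"wy": 0,"wz": 0},
    {"tx": 1,"ty": -1,"tz": 47,"wx": 0,"wy": 0,"wz": 0},
    {"tx": 1,"ty": -1,"tz": 51,"wx": 0,"wy": 0,"wz": 0},
    {"tx": 1,"ty": -1,"tz": 51,"wx": 0,"wy": 0,"wz": 0},
    {"tx": 1,"ty": -1,"tz": 51,"wx": 0,"wy": 0,"wz": 0}
  ]
}}

```text
time: 6.95
eef_pos: [0.6497, -0.0522, 0.3294]
tcp_rot: [0.676, 0.737, 0.001, 0.001]
contact_force: [-0.1, 0.2, -0.4]
opening: 0.001
```

```bash
python3 - <<'E'
from mv import *
where()
c=cam('wrist'); save(np.clip(c['img'].astype(float)*1.6,0,255).astype(np.uint8),'w6.png')
for ph in (50,60,70,80,90,100,105): delta(sw(ph),0)
E
```

```text
tip world [ 0.6504 -0.0522  0.1564] u,y,o [ 0.1594 -0.0612  0.0193] F [-0.1  0.2 -0.4] z-axis [ 0.004  0.    -1.   ] t 6.95
t 7.0 tcp [ 0.6498 -0.0523  0.3296] -> [ 0.637 -0.052  0.331] F [-0.9 -0.5  0.9] open 0.0
  tx 1.2 ty -12.6 tz -1.0 wx 0.004 wy 0.000 wz -0.000
t 7.0 tcp [ 0.6498 -0.0523  0.3296] -> [ 0.615 -0.054  0.346] F [-0.9 -0.5  0.9] open 0.0
  tx 1.2 ty -34.3 tz -16.6 wx 0.004 wy 0.000 wz -0.000
t 7.0 tcp [ 0.6498 -0.0523  0.3296] -> [ 0.591 -0.056  0.358] F [-0.9 -0.5  0.9] open 0.0
  tx 1.2 ty -58.6 tz -28.2 wx 0.004 wy 0.000 wz -0.000
t 7.0 tcp [ 0.6498 -0.0523  0.3296] -> [ 0.565 -0.058  0.365] F [-0.9 -0.5  0.9] open 0.0
  tx 1.2 ty -84.6 tz -35.4 wx 0.004 wy 0.000 wz -0.000
t 7.0 tcp [ 0.6498 -0.0523  0.3296] -> [ 0.538 -0.061  0.367] F [-0.9 -0.5  0.9] open 0.0
  tx 1.2 ty -111.6 tz -37.9 wx 0.004 wy 0.000 wz -0.000
t 7.0 tcp [ 0.6498 -0.0523  0.3296] -> [ 0.511 -0.063  0.365] F [-0.9 -0.5  0.9] open 0.0
  tx 1.2 ty -138.7 tz -35.6 wx 0.004 wy 0.000 wz -0.000
t 7.0 tcp [ 0.6498 -0.0523  0.3296] -> [ 0.498 -0.064  0.362] F [-0.9 -0.5  0.9] open 0.0
  tx 1.2 ty -152.1 tz -32.7 wx 0.004 wy 0.000 wz -0.000
```

View pics/w6.png

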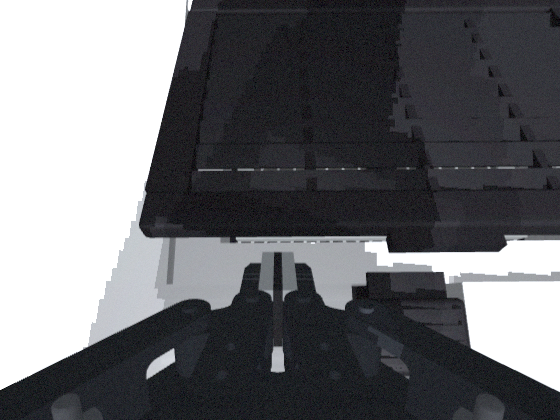

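The fingertip sits behind the edge (row 238) with no contact force. I'll start pulling along the arc.

Emit:
{"op": "apply_moves", "data": {
  "steps": [
    {"tx": 0,"ty": -6,"tz": 0,"wx": 0,"wy": 0,"wz": 0},
    {"tx": 0,"ty": -13,"tz": -1,"wx": 0,"wy": 0,"wz": 0},
    {"tx": 0,"ty": -20,"tz": -7,"wx": 0,"wy": 0,"wz": 0},
    {"tx": 0,"ty": -27,"tz": -12,"wx": 0,"wy": 0,"wz": 0},
    {"tx": 0,"ty": -34,"tz": -17,"wx": 0,"wy": 0,"wz": 0},
    {"tx": 0,"ty": -42,"tz": -21,"wx": 0,"wy": 0,"wz": 0},
    {"tx": 0,"ty": -50,"tz": -24,"wx": 0,"wy": 0,"wz": 0},
    {"tx": 0,"ty": -58,"tz": -28,"wx": 0,"wy": 0,"wz": 0}
  ]
}}

```text
time: 7.8
eef_pos: [0.5909, -0.0573, 0.3568]
tcp_rot: [0.676, 0.737, 0.001, 0.001]
contact_force: [0.2, -0.1, -0.1]
opening: 0.002
```

```bash
python3 - <<'E'
from mv import *
where()
c=cam('wrist'); save(np.clip(c['img'].astype(float)*1.6,0,255).astype(np.uint8),'w7.png')
for ph in (80,90,100,110): delta(sw(ph),0)
E
```

```text
tip world [ 0.5914 -0.0573  0.1838] u,y,o [ 0.1218 -0.0611  0.0727] F [ 0.2 -0.1 -0.1] z-axis [ 0.003  0.    -1.   ] t 7.8
t 7.85 tcp [ 0.5903 -0.0573  0.3573] -> [ 0.565 -0.058  0.365] F [0.2 0.3 0.4] open -0.0
  tx 1.0 ty -25.0 tz -7.4 wx 0.002 wy 0.000 wz 0.000
t 7.85 tcp [ 0.5903 -0.0573  0.3573] -> [ 0.538 -0.061  0.367] F [0.2 0.3 0.4] open -0.0
  tx 1.0 ty -52.0 tz -9.8 wx 0.002 wy 0.000 wz 0.000
t 7.85 tcp [ 0.5903 -0.0573  0.3573] -> [ 0.511 -0.063  0.365] F [0.2 0.3 0.4] open -0.0
  tx 1.0 ty -79.2 tz -7.5 wx 0.002 wy 0.000 wz 0.000
t 7.85 tcp [ 0.5903 -0.0573  0.3573] -> [ 0.485 -0.065  0.358] F [0.2 0.3 0.4] open -0.0
  tx 1.0 ty -105.7 tz -0.5 wx 0.002 wy 0.000 wz 0.000
```

View pics/w7.png

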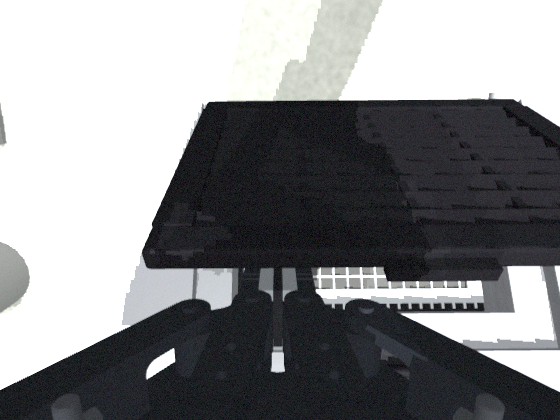

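The grille is following the finger: its edge now covers the fingertips at row 262 and the filter mesh shows below. I'll continue past upright.

Emit:
{"op": "apply_moves", "data": {
  "steps": [
    {"tx": 0,"ty": -9,"tz": -3,"wx": 0,"wy": 0,"wz": 0},
    {"tx": 0,"ty": -18,"tz": -5,"wx": 0,"wy": 0,"wz": 0},
    {"tx": 0,"ty": -27,"tz": -7,"wx": 0,"wy": 0,"wz": 0},
    {"tx": 0,"ty": -36,"tz": -8,"wx": 0,"wy": 0,"wz": 0},
    {"tx": 0,"ty": -45,"tz": -9,"wx": 0,"wy": 0,"wz": 0},
    {"tx": 0,"ty": -54,"tz": -9,"wx": 0,"wy": 0,"wz": 0},
    {"tx": 0,"ty": -63,"tz": -9,"wx": 0,"wy": 0,"wz": 0},
    {"tx": 0,"ty": -72,"tz": -8,"wx": 0,"wy": 0,"wz": 0},
    {"tx": 0,"ty": -82,"tz": -7,"wx": 0,"wy": 0,"wz": 0},
    {"tx": 0,"ty": -92,"tz": -4,"wx": 0,"wy": 0,"wz": 0},
    {"tx": 0,"ty": -92,"tz": -4,"wx": 0,"wy": 0,"wz": 0}
  ]
}}

```text
time: 8.95
eef_pos: [0.4987, -0.0652, 0.3592]
tcp_rot: [0.676, 0.737, 0.001, -0.0]
contact_force: [-0.3, 0.5, -0.1]
opening: 0.001
```

```bash
python3 - <<'E'
from mv import *
where()
c=cam('wrist'); save(np.clip(c['img'].astype(float)*1.6,0,255).astype(np.uint8),'w8.png')
E
```

```text
tip world [ 0.4988 -0.065   0.1862] u,y,o [ 0.0425 -0.0608  0.1212] F [-0.3  0.5 -0.1] z-axis [ 0.001  0.001 -1.   ] t 8.95
```

View pics/w8.png

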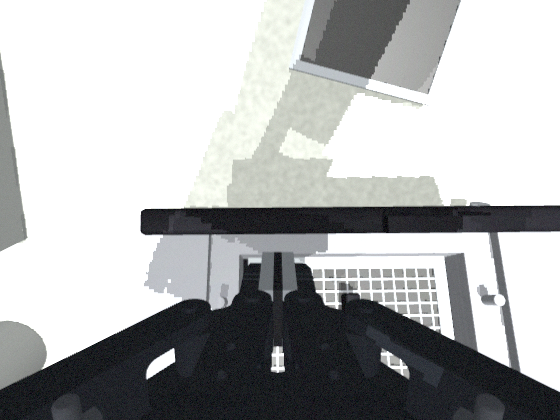

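Emit:
{"op": "apply_moves", "data": {
  "steps": [
    {"tx": 0,"ty": -10,"tz": 0,"wx": 0,"wy": 0,"wz": 0},
    {"tx": 0,"ty": -18,"tz": 0,"wx": 0,"wy": 0,"wz": 0},
    {"tx": 0,"ty": -18,"tz": -20,"wx": 0,"wy": 0,"wz": 0},
    {"tx": 0,"ty": -18,"tz": -50,"wx": 0,"wy": 0,"wz": 0},
    {"tx": 0,"ty": -10,"tz": -80,"wx": 0,"wy": 0,"wz": 0},
    {"tx": 0,"ty": 10,"tz": -90,"wx": 0,"wy": 0,"wz": 0},
    {"tx": 0,"ty": 20,"tz": -90,"wx": 0,"wy": 0,"wz": 0},
    {"tx": 0,"ty": 20,"tz": -90,"wx": 0,"wy": 0,"wz": 0}
  ]
}}

```text
time: 9.8
eef_pos: [0.52, -0.0635, 0.4495]
tcp_rot: [0.675, 0.738, 0.001, 0.0]
contact_force: [-1.0, 1.0, 0.3]
opening: -0.001
```

```bash
python3 - <<'E'
from mv import *
where()
c=cam('wrist'); save(np.clip(c['img'].astype(float)*1.6,0,255).astype(np.uint8),'w9.png')
c=cam('top'); save(np.clip(c['img'][120:330,90:360].astype(float)*1.8,0,255).astype(np.uint8),'t9.png')
delta(L(.078,0,.10),np.pi/6)
E
```

```text
tip world [ 0.5203 -0.0634  0.2765] u,y,o [ 0.1063 -0.061   0.1886] F [-1.   1.   0.3] z-axis [ 0.002  0.001 -1.   ] t 9.8
t 9.9 tcp [ 0.5192 -0.0635  0.4483] -> [ 0.448 -0.008  0.335] F [-1.1  0.6 -0. ] open 0.0
  tx 60.8 ty -65.5 tz 113.0 wx -0.525 wy -0.002 wz -0.000
```

View pics/w9.png

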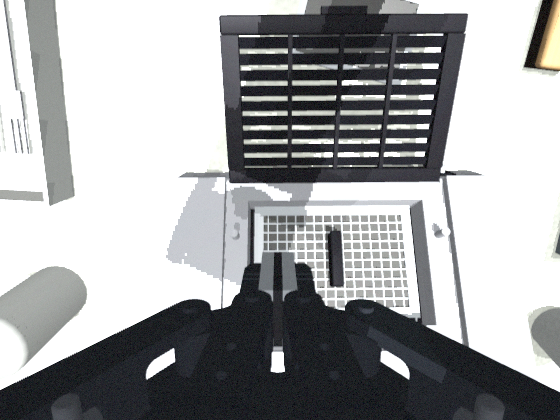

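View pics/t9.png

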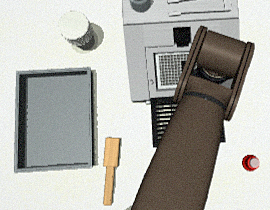

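The grille lies fully open at the top of the wrist view, and the filter with its grip rib is visible at (336,258). I'll measure the grip on its plane.

```bash
cat >> mv.py <<'E'
def onplane(c,uv,o):
    """pixels -> (u,y) on the slope-parallel plane at outward offset o"""
    uv=np.atleast_2d(uv).astype(float); C=-c['R'].T@c['t']
    d=np.c_[(uv[:,0]-c['cx'])/f(c),(uv[:,1]-c['cy'])/f(c),np.ones(len(uv))]@c['R']
    k,sn=np.cos(P[2]),np.sin(P[2]); A=np.array([[k,sn,0],[-sn,k,0],[0,0,1]])
    C=A@(C-[P[0],P[1],0])-H; d=d@A.T
    X=C+d*((o-C@O)/(d@O))[:,None]; return np.c_[X@U,X[:,1]]
E
python3 - <<'E'
from mv import *
c=cam('wrist')
print('grip ends',onplane(c,[(335.5,230),(336.5,287)],.001))
print('filter top face near corners',onplane(c,[(262,214),(408,214)],-.019))
print('frame bay corners',onplane(c,[(247,206),(413,203)],.005))
print(readout.get_state()['qpos'])
E
```

```text
grip ends [[ 0.04738029 -0.00159418]
 [ 0.10350441 -0.00307749]]
filter top face near corners [[ 0.02573417 -0.0766751 ]
 [ 0.02595206  0.08089327]]
frame bay corners [[ 0.02328731 -0.09091712]
 [ 0.02035263  0.07775352]]
[-3.16058543e-01 -8.50520274e-02  1.89835681e+00  1.09001128e-03
  1.32959592e+00 -1.97470535e+00]
```

Emit:
{"op": "apply_moves", "data": {
  "steps": [
    {"tx": 12,"ty": -13,"tz": 5,"wx": -0.1,"wy": 0,"wz": 0},
    {"tx": 25,"ty": -27,"tz": 20,"wx": -0.2,"wy": 0,"wz": 0},
    {"tx": 37,"ty": -40,"tz": 40,"wx": -0.3,"wy": 0,"wz": 0},
    {"tx": 48,"ty": -53,"tz": 65,"wx": -0.4,"wy": 0,"wz": 0},
    {"tx": 57,"ty": -66,"tz": 92,"wx": -0.5,"wy": 0,"wz": 0},
    {"tx": 59,"ty": -67,"tz": 105,"wx": -0.525,"wy": 0,"wz": 0},
    {"tx": 59,"ty": -67,"tz": 110,"wx": -0.525,"wy": 0,"wz": 0},
    {"tx": 59,"ty": -67,"tz": 110,"wx": -0.525,"wy": 0,"wz": 0},
    {"tx": 59,"ty": -67,"tz": 110,"wx": -0.525,"wy": 0,"wz": 0}
  ],
  "hand": 1
}}

```text
time: 10.85
eef_pos: [0.4485, -0.0109, 0.3409]
tcp_rot: [0.652, 0.712, 0.192, 0.177]
contact_force: [-0.9, -0.2, 0.4]
opening: 1.001
```

```bash
python3 - <<'E'
from mv import *
where(); print(readout.get_state()['qpos'])
c=cam('wrist'); save(np.clip(c['img'].astype(float)*1.6,0,255).astype(np.uint8),'w10.png')
delta(L(.0755,-.002,-.013),np.pi/6)
E
```

```text
tip world [ 0.5354 -0.0034  0.1915] u,y,o [ 0.0814 -0.0025  0.1048] F [-0.9 -0.2  0.4] z-axis [ 0.502  0.044 -0.864] t 10.85
[-0.2829106  -0.25334802  2.2645753   0.30396223  0.65419264 -2.13824111]
t 10.9 tcp [ 0.4487 -0.011   0.3413] -> [ 0.503 -0.006  0.236] F [-0.8  0.1 -0.1] open 1.0
  tx 0.6 ty -6.1 tz 118.0 wx 0.006 wy 0.001 wz -0.000
```

View pics/w10.png

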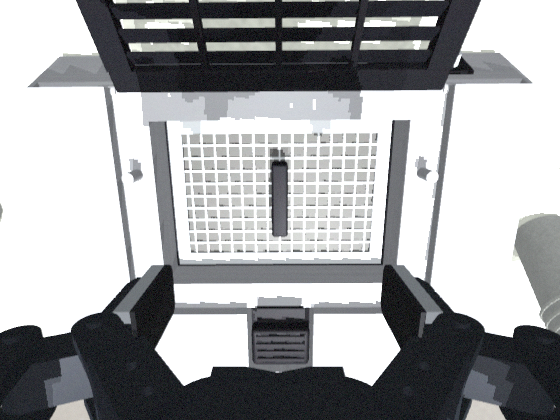

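```bash
python3 - <<'E'
from mv import *
c=cam('wrist')
print('grip ends',onplane(c,[(279.5,162),(279.5,237)],.001), 'sides', onplane(c,[(272,200),(287,200)],.001))
print('mesh frame inner/outer corners face',onplane(c,[(170,122),(390,122),(177,262),(383,262)],-.019))
E
```

```text
grip ends [[ 0.04658578 -0.0011193 ]
 [ 0.10297995 -0.00110075]] sides [[ 0.07429623 -0.00657864]
 [ 0.07431017  0.00435823]]
mesh frame inner/outer corners face [[ 0.01962423 -0.08221578]
 [ 0.01983922  0.08091645]
 [ 0.13232655 -0.08605534]
 [ 0.13253812  0.08491769]]
```

The grip measures 56 x 11 mm, centred at u=75 mm, y=-1 mm, and the filter face corners span about 113 x 170 mm. This is the right filter. I'll descend square to the slope.

Emit:
{"op": "apply_moves", "data": {
  "steps": [
    {"tx": 1,"ty": -6,"tz": 30,"wx": 0.005,"wy": 0,"wz": 0},
    {"tx": 1,"ty": -6,"tz": 60,"wx": 0.005,"wy": 0,"wz": 0},
    {"tx": 1,"ty": -6,"tz": 85,"wx": 0.005,"wy": 0,"wz": 0},
    {"tx": 1,"ty": -6,"tz": 100,"wx": 0.005,"wy": 0,"wz": 0},
    {"tx": 1,"ty": -6,"tz": 108,"wx": 0.005,"wy": 0,"wz": 0},
    {"tx": 1,"ty": -6,"tz": 108,"wx": 0.005,"wy": 0,"wz": 0},
    {"tx": 1,"ty": -6,"tz": 108,"wx": 0.005,"wy": 0,"wz": 0}
  ]
}}

```text
time: 11.65
eef_pos: [0.4973, -0.0054, 0.2445]
tcp_rot: [0.652, 0.712, 0.191, 0.175]
contact_force: [-0.1, 0.2, 0.3]
opening: 1.001
```

```bash
python3 - <<'E'
from mv import *
where(); print(readout.get_state()['qpos'])
c=cam('wrist'); save(np.clip(c['img'].astype(float)*1.6,0,255).astype(np.uint8),'w11.png')
delta(L(.075,-.001,-.014),np.pi/6)
E
```

```text
tip world [0.5835 0.0021 0.0947] u,y,o [ 0.0749 -0.0013 -0.0032] F [-0.1  0.2  0.3] z-axis [ 0.498  0.044 -0.866] t 11.65
[-0.24031038  0.03037571  2.21317969  0.39863849  0.42747037 -2.22333158]
t 11.7 tcp [ 0.4973 -0.0054  0.2448] -> [ 0.503 -0.005  0.235] F [0.  0.3 0.3] open 1.0
  tx 0.2 ty 0.0 tz 11.1 wx 0.001 wy 0.000 wz 0.000
```

View pics/w11.png

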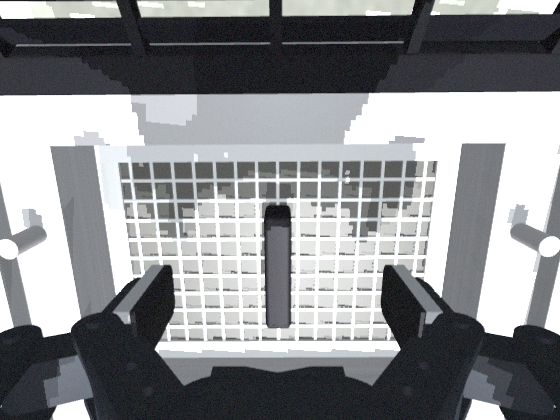

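The grip (column 278) is centred between the fingers. I'll go down the last 11 mm and close.

Emit:
{"op": "apply_moves", "data": {
  "steps": [
    {"tx": 0,"ty": 0,"tz": 5,"wx": 0,"wy": 0,"wz": 0},
    {"tx": 0,"ty": 0,"tz": 9,"wx": 0,"wy": 0,"wz": 0},
    {"tx": 0,"ty": 0,"tz": 11,"wx": 0,"wy": 0,"wz": 0},
    {"tx": 0,"ty": 0,"tz": 11,"wx": 0,"wy": 0,"wz": 0}
  ]
}}

```text
time: 12.1
eef_pos: [0.5024, -0.0048, 0.2339]
tcp_rot: [0.653, 0.712, 0.19, 0.174]
contact_force: [-0.1, -0.5, -0.9]
opening: 1.003
```

Emit:
{"op": "apply_moves", "data": {
  "steps": [
    {"tx": 0,"ty": 0,"tz": 0,"wx": 0,"wy": 0,"wz": 0},
    {"tx": 0,"ty": 0,"tz": 0,"wx": 0,"wy": 0,"wz": 0},
    {"tx": 0,"ty": 0,"tz": 0,"wx": 0,"wy": 0,"wz": 0},
    {"tx": 0,"ty": 0,"tz": 0,"wx": 0,"wy": 0,"wz": 0},
    {"tx": 0,"ty": 0,"tz": 0,"wx": 0,"wy": 0,"wz": 0},
    {"tx": 0,"ty": 0,"tz": 0,"wx": 0,"wy": 0,"wz": 0},
    {"tx": 0,"ty": 0,"tz": 0,"wx": 0,"wy": 0,"wz": 0}
  ],
  "hand": 0,
  "force": 50
}}

```text
time: 12.8
eef_pos: [0.5024, -0.0049, 0.2344]
tcp_rot: [0.652, 0.712, 0.191, 0.175]
contact_force: [-3.1, 0.1, 3.3]
opening: 0.122
```

```bash
python3 - <<'E'
from mv import *
where(); print(readout.get_state()['opening']*85)
c=cam('wrist'); save(np.clip(c['img'].astype(float)*1.6,0,255).astype(np.uint8),'w12.png')
E
```

```text
tip world [0.5885 0.0027 0.0845] u,y,o [ 0.0742 -0.0011 -0.0145] F [-3.1  0.1  3.3] z-axis [ 0.497  0.044 -0.866] t 12.8
10.384381823871495
```

View pics/w12.png

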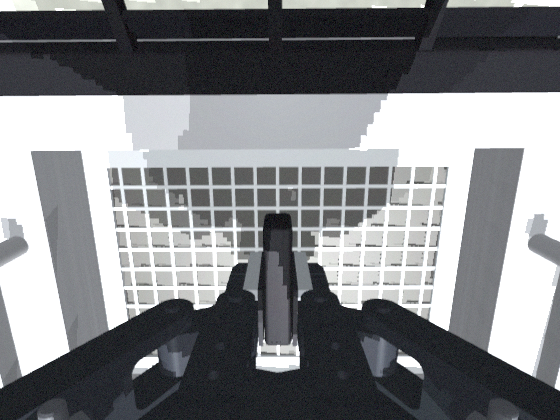

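The grip is held at about 10 mm opening. I'll draw the filter out square to the slope.

Emit:
{"op": "apply_moves", "data": {
  "steps": [
    {"tx": 0,"ty": 0,"tz": -4,"wx": 0,"wy": 0,"wz": 0},
    {"tx": 0,"ty": 0,"tz": -10,"wx": 0,"wy": 0,"wz": 0},
    {"tx": 0,"ty": 0,"tz": -18,"wx": 0,"wy": 0,"wz": 0},
    {"tx": 0,"ty": 0,"tz": -28,"wx": 0,"wy": 0,"wz": 0},
    {"tx": 0,"ty": 0,"tz": -40,"wx": 0,"wy": 0,"wz": 0},
    {"tx": 0,"ty": 0,"tz": -54,"wx": 0,"wy": 0,"wz": 0},
    {"tx": 0,"ty": 0,"tz": -68,"wx": 0,"wy": 0,"wz": 0},
    {"tx": 0,"ty": 0,"tz": -80,"wx": 0,"wy": 0,"wz": 0},
    {"tx": 0,"ty": 0,"tz": -86,"wx": 0,"wy": 0,"wz": 0},
    {"tx": 0,"ty": 0,"tz": -86,"wx": 0,"wy": 0,"wz": 0}
  ]
}}

```text
time: 13.85
eef_pos: [0.4592, -0.0086, 0.3094]
tcp_rot: [0.653, 0.712, 0.191, 0.175]
contact_force: [-0.0, 0.3, -2.3]
opening: 0.127
```

```bash
python3 - <<'E'
from mv import *
where(); print(readout.get_state()['opening']*85)
c=cam('wrist'); save(np.clip(c['img'].astype(float)*1.6,0,255).astype(np.uint8),'w13.png')
tip=lambda z:np.array([.436,.399,z])
delta(L(.075,-.001,.09)+[-.01,0.05,.05],0)
delta(tip(.2),0,yaw=.0887)
E
```

```text
tip world [ 0.5454 -0.001   0.1596] u,y,o [ 0.0742 -0.0011  0.0722] F [-0.   0.3 -2.3] z-axis [ 0.498  0.044 -0.866] t 13.85
10.82025979424358
t 13.9 tcp [ 0.4593 -0.0086  0.3088] -> [0.527 0.048 0.398] F [ 0.2 -0.6 -1.3] open 0.12
  tx 50.8 ty 107.6 tz -41.4 wx 0.523 wy -0.000 wz -0.000
t 13.9 tcp [ 0.4593 -0.0086  0.3088] -> [0.436 0.399 0.373] F [ 0.2 -0.6 -1.3] open 0.12
  tx 408.1 ty 42.7 tz -49.3 wx 0.523 wy 0.000 wz -0.001
```

View pics/w13.png

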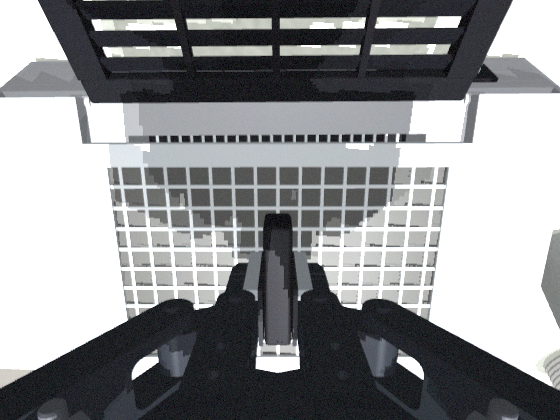

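The filter is out and held, with about 1.6 N weight on the wrist. I'll raise it and level it.

Emit:
{"op": "apply_moves", "data": {
  "steps": [
    {"tx": 2,"ty": 14,"tz": -15,"wx": 0.03,"wy": 0,"wz": 0},
    {"tx": 6,"ty": 28,"tz": -28,"wx": 0.08,"wy": 0,"wz": 0},
    {"tx": 12,"ty": 42,"tz": -38,"wx": 0.14,"wy": 0,"wz": 0},
    {"tx": 18,"ty": 56,"tz": -43,"wx": 0.21,"wy": 0,"wz": 0},
    {"tx": 25,"ty": 69,"tz": -46,"wx": 0.28,"wy": 0,"wz": 0},
    {"tx": 32,"ty": 81,"tz": -47,"wx": 0.36,"wy": 0,"wz": 0},
    {"tx": 39,"ty": 92,"tz": -46,"wx": 0.43,"wy": 0,"wz": 0},
    {"tx": 45,"ty": 101,"tz": -44,"wx": 0.48,"wy": 0,"wz": 0},
    {"tx": 51,"ty": 108,"tz": -41,"wx": 0.523,"wy": 0,"wz": 0},
    {"tx": 51,"ty": 108,"tz": -41,"wx": 0.523,"wy": 0,"wz": 0},
    {"tx": 51,"ty": 108,"tz": -41,"wx": 0.523,"wy": 0,"wz": 0}
  ]
}}

```text
time: 15.0
eef_pos: [0.528, 0.0486, 0.3971]
tcp_rot: [0.675, 0.737, -0.0, -0.001]
contact_force: [0.1, -0.3, -1.3]
opening: 0.123
```

```bash
python3 - <<'E'
from mv import *
where(); print(readout.get_state()['opening']*85)
delta([.436,.399,.19],0,yaw=.0887)
E
```

```text
tip world [0.5278 0.0487 0.2241] u,y,o [0.0951 0.05   0.1346] F [ 0.1 -0.3 -1.3] z-axis [-0.001  0.    -1.   ] t 15.0
10.48241865783128
t 15.0 tcp [0.528  0.0486 0.3971] -> [0.436 0.399 0.363] F [ 0.1 -0.3 -1.3] open 0.12
  tx 357.1 ty -60.9 tz 34.3 wx -0.001 wy -0.000 wz -0.001
```

Emit:
{"op": "apply_moves", "data": {
  "steps": [
    {"tx": 15,"ty": -3,"tz": 0,"wx": 0,"wy": 0,"wz": 0},
    {"tx": 45,"ty": -8,"tz": 0,"wx": 0,"wy": 0,"wz": 0},
    {"tx": 80,"ty": -14,"tz": 0,"wx": 0,"wy": 0,"wz": 0},
    {"tx": 118,"ty": -20,"tz": 0,"wx": 0,"wy": 0,"wz": 0},
    {"tx": 158,"ty": -27,"tz": 5,"wx": 0,"wy": 0,"wz": 0},
    {"tx": 198,"ty": -34,"tz": 10,"wx": 0,"wy": 0,"wz": 0},
    {"tx": 238,"ty": -41,"tz": 15,"wx": 0,"wy": 0,"wz": 0},
    {"tx": 278,"ty": -48,"tz": 20,"wx": 0,"wy": 0,"wz": 0},
    {"tx": 313,"ty": -54,"tz": 26,"wx": 0,"wy": 0,"wz": 0},
    {"tx": 340,"ty": -58,"tz": 31,"wx": 0,"wy": 0,"wz": 0},
    {"tx": 357,"ty": -61,"tz": 34,"wx": 0,"wy": 0,"wz": 0},
    {"tx": 357,"ty": -61,"tz": 34,"wx": 0,"wy": 0,"wz": 0}
  ]
}}

```text
time: 16.2
eef_pos: [0.4347, 0.4004, 0.3635]
tcp_rot: [0.675, 0.738, -0.001, -0.001]
contact_force: [-0.0, -0.1, -1.8]
opening: 0.121
```

```bash
python3 - <<'E'
from mv import *
where(); print(readout.get_state()['opening']*85)
delta([.436,.399,.19],0,yaw=.0887)
c=cam('wrist'); save(np.clip(c['img'].astype(float)*1.6,0,255).astype(np.uint8),'w14.png')
r=spotter.trace('wrist','tub_in')
tub=np.array([.436,.399,0]);k,s=np.cos(.0887),np.sin(.0887)
q=np.array([[.15,.11],[.15,-.11],[-.15,-.11],[-.15,.11]])@np.array([[k,s],[-s,k]])
print(np.round(proj(c,np.c_[tub[:2]+q,[.06]*4])))
c=cam('scene'); save(np.clip(c['img'].astype(float)*1.8,0,255).astype(np.uint8),'s14.png'); print(np.round(proj(c,np.c_[tub[:2]+q,[.06]*4])))
E
```

```text
tip world [0.4344 0.4004 0.1905] u,y,o [0.0244 0.4085 0.1366] F [-0.  -0.1 -1.8] z-axis [-0.002 -0.    -1.   ] t 16.2
10.292652856217732
t 16.2 tcp [0.4347 0.4004 0.3635] -> [0.436 0.399 0.363] F [-0.  -0.1 -1.8] open 0.12
  tx -1.5 ty 1.2 tz 0.5 wx -0.002 wy -0.000 wz 0.001
[[395. 362.]
 [156. 362.]
 [116.  -5.]
 [433.  -5.]]
[[479. 227.]
 [401. 234.]
 [372. 164.]
 [439. 159.]]
```

View pics/w14.png

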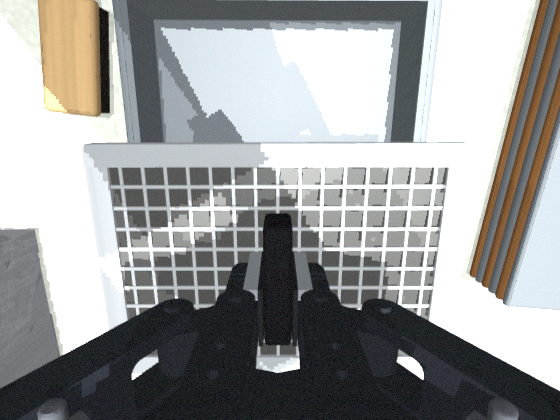

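View pics/s14.png

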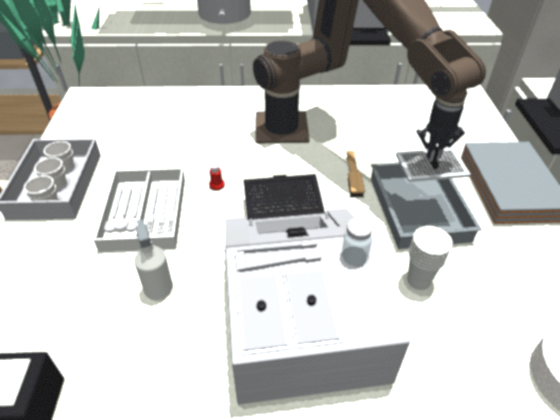

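The wrist view shows the filter over the tub, with the tub's side rims at columns 118 to 437, symmetric about the filter (86 to 465, nearer the camera) and within 2 px of prediction. The scene view shows the grille open. I'll lower.

Emit:
{"op": "apply_moves", "data": {
  "steps": [
    {"tx": -1,"ty": 1,"tz": 12,"wx": 0,"wy": 0,"wz": 0},
    {"tx": -1,"ty": 1,"tz": 32,"wx": 0,"wy": 0,"wz": 0},
    {"tx": -1,"ty": 1,"tz": 55,"wx": 0,"wy": 0,"wz": 0},
    {"tx": -1,"ty": 1,"tz": 78,"wx": 0,"wy": 0,"wz": 0},
    {"tx": -1,"ty": 1,"tz": 100,"wx": 0,"wy": 0,"wz": 0},
    {"tx": -1,"ty": 1,"tz": 118,"wx": 0,"wy": 0,"wz": 0},
    {"tx": -1,"ty": 1,"tz": 132,"wx": 0,"wy": 0,"wz": 0},
    {"tx": -1,"ty": 1,"tz": 144,"wx": 0,"wy": 0,"wz": 0},
    {"tx": -1,"ty": 1,"tz": 153,"wx": 0,"wy": 0,"wz": 0},
    {"tx": -1,"ty": 1,"tz": 160,"wx": 0,"wy": 0,"wz": 0},
    {"tx": -1,"ty": 1,"tz": 160,"wx": 0,"wy": 0,"wz": 0},
    {"tx": -1,"ty": 1,"tz": 160,"wx": 0,"wy": 0,"wz": 0}
  ]
}}

```text
time: 17.55
eef_pos: [0.4373, 0.3982, 0.2047]
tcp_rot: [0.675, 0.737, 0.0, -0.0]
contact_force: [-0.9, 0.3, -1.2]
opening: 0.12
```

```bash
python3 - <<'E'
from mv import *
where(); print(readout.get_state()['opening']*85)
c=cam('wrist'); save(np.clip(c['img'].astype(float)*1.6,0,255).astype(np.uint8),'w15.png')
E
```

```text
tip world [0.4374 0.3983 0.0317] u,y,o [-0.0527  0.4062 -0.0023] F [-0.9  0.3 -1.2] z-axis [ 0.     0.001 -1.   ] t 17.55
10.225489331755124
```

View pics/w15.png

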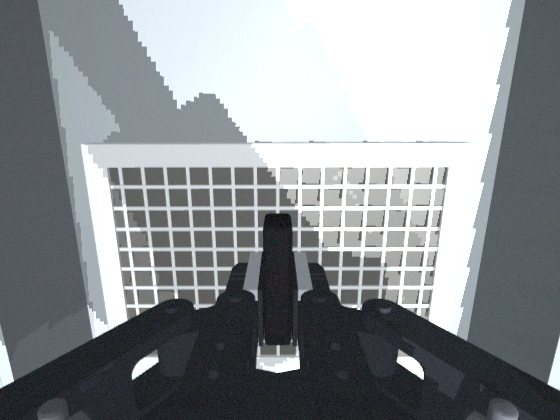

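The filter is inside the tub, clear of both side walls and about 12 mm above the floor. I'll lower until it touches.

Emit:
{"op": "apply_moves", "data": {
  "steps": [
    {"tx": 0,"ty": 0,"tz": 4,"wx": 0,"wy": 0,"wz": 0},
    {"tx": 0,"ty": 0,"tz": 7,"wx": 0,"wy": 0,"wz": 0},
    {"tx": 0,"ty": 0,"tz": 9,"wx": 0,"wy": 0,"wz": 0},
    {"tx": 0,"ty": 0,"tz": 11,"wx": 0,"wy": 0,"wz": 0},
    {"tx": 0,"ty": 0,"tz": 11,"wx": 0,"wy": 0,"wz": 0},
    {"tx": 0,"ty": 0,"tz": 11,"wx": 0,"wy": 0,"wz": 0}
  ]
}}

```text
time: 18.2
eef_pos: [0.4377, 0.3987, 0.1979]
tcp_rot: [0.675, 0.738, -0.001, -0.0]
contact_force: [-8.7, -6.1, 22.2]
opening: 0.124
```

```bash
python3 - <<'E'
from mv import *
where()
E
```

```text
tip world [0.4374 0.3984 0.0249] u,y,o [-0.056   0.4063 -0.0082] F [-8.7 -6.1 22.2] z-axis [-0.002 -0.001 -1.   ] t 18.2
```

It is on the floor. I'll ease the press off by 4 mm, then release.

Emit:
{"op": "apply_moves", "data": {
  "steps": [
    {"tx": 0,"ty": 0,"tz": -2,"wx": 0,"wy": 0,"wz": 0},
    {"tx": 0,"ty": 0,"tz": -4,"wx": 0,"wy": 0,"wz": 0},
    {"tx": 0,"ty": 0,"tz": -4,"wx": 0,"wy": 0,"wz": 0}
  ]
}}

```text
time: 18.5
eef_pos: [0.4373, 0.3983, 0.1979]
tcp_rot: [0.675, 0.737, 0.001, -0.0]
contact_force: [-2.1, -0.9, 4.5]
opening: 0.12
```

Emit:
{"op": "apply_moves", "data": {
  "steps": [
    {"tx": 0,"ty": 0,"tz": 0,"wx": 0,"wy": 0,"wz": 0},
    {"tx": 0,"ty": 0,"tz": 0,"wx": 0,"wy": 0,"wz": 0},
    {"tx": 0,"ty": 0,"tz": 0,"wx": 0,"wy": 0,"wz": 0},
    {"tx": 0,"ty": 0,"tz": 0,"wx": 0,"wy": 0,"wz": 0},
    {"tx": 0,"ty": 0,"tz": 0,"wx": 0,"wy": 0,"wz": 0},
    {"tx": 0,"ty": 0,"tz": 0,"wx": 0,"wy": 0,"wz": 0}
  ],
  "hand": 0.6
}}

```text
time: 19.1
eef_pos: [0.4371, 0.398, 0.1971]
tcp_rot: [0.676, 0.737, -0.0, -0.0]
contact_force: [0.8, -0.7, -0.3]
opening: 0.6
```

Emit:
{"op": "apply_moves", "data": {
  "steps": [
    {"tx": 0,"ty": 0,"tz": -8,"wx": 0,"wy": 0,"wz": 0},
    {"tx": 0,"ty": 0,"tz": -25,"wx": 0,"wy": 0,"wz": 0},
    {"tx": 0,"ty": 0,"tz": -55,"wx": 0,"wy": 0,"wz": 0},
    {"tx": 0,"ty": 0,"tz": -95,"wx": 0,"wy": 0,"wz": 0},
    {"tx": 0,"ty": 0,"tz": -140,"wx": 0,"wy": 0,"wz": 0},
    {"tx": 0,"ty": 0,"tz": -170,"wx": 0,"wy": 0,"wz": 0},
    {"tx": 0,"ty": 0,"tz": -180,"wx": 0,"wy": 0,"wz": 0},
    {"tx": 0,"ty": 0,"tz": -180,"wx": 0,"wy": 0,"wz": 0}
  ]
}}

```text
time: 19.9
eef_pos: [0.4373, 0.3981, 0.3793]
tcp_rot: [0.676, 0.737, 0.002, 0.0]
contact_force: [0.5, -0.1, 0.1]
opening: 0.599
```

```bash
python3 - <<'E'
from mv import *
where(); print(readout.get_state()['opening'])
for n in ['wrist','scene','top']:
    c=cam(n); save(np.clip(c['img'].astype(float)*1.7,0,255).astype(np.uint8),n+'16.png')
    th=2.5; e=lambda y:loc(.156*np.cos(th)-.005*np.sin(th),y,.156*np.sin(th)+.005*np.cos(th))
    if n=='top': print('open-edge pred',np.round(proj(c,W(P,[e(.11),e(-.11)]))).tolist())
E
```

```text
tip world [0.4379 0.3985 0.2063] u,y,o [0.0351 0.4064 0.1487] F [ 0.5 -0.1  0.1] z-axis [ 0.003  0.002 -1.   ] t 19.9
0.5993331365410403
open-edge pred [[241.0, 267.0], [314.0, 263.0]]
```

View pics/wrist16.png

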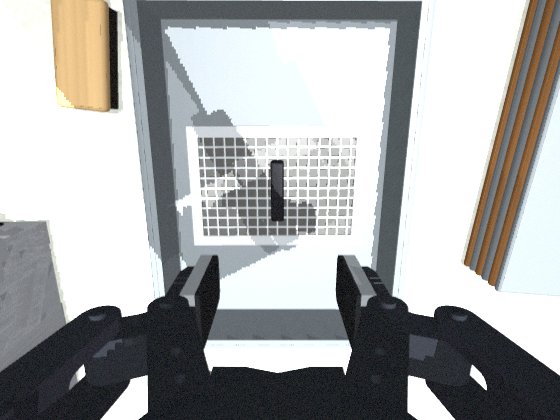

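View pics/scene16.png

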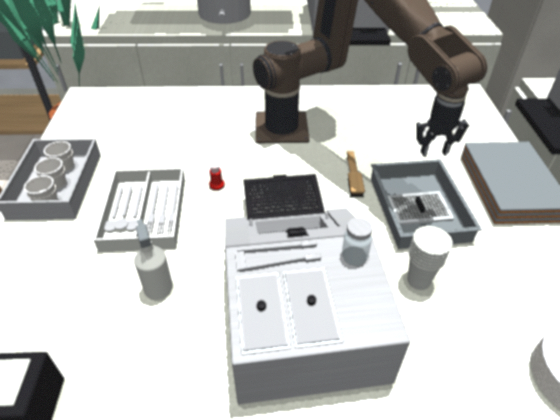

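View pics/top16.png

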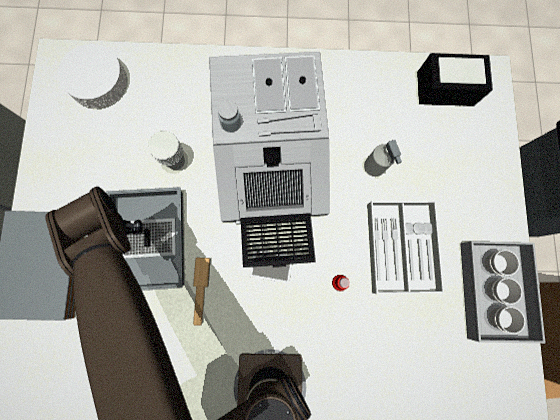

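The filter lies flat near the middle of the tub, grip up, at (277,190) in the wrist view. In the top view the grille's free edge is at (242,267) and (315,262), against (241,267) and (314,263) predicted for 2.5 rad. The hand is clear and the bystanders have not moved, so I'm handing in.

```bash
python3 - <<'E'
from plant import ctrl, readout
s=readout.get_state(); print(s['time'],s['contact_force'])
print(ctrl.sign_off())
E
```

```text
20.05 [-0.59133661  0.5667905   0.19934944]
the job is handed in; nothing more can be done
None
```

I pressed the release tab, swung the grille fully open, lifted the filter out by its grip, laid it flat in the grey wash tub and handed the job in at 20 s of the 64 s. The hand-in gives no verdict.

**What my last checks showed:**
- **Grille:** its free edge was within 1 px of where it should be at 2.5 rad.
- **Filter:** it lies flat near the middle of the tub, grip up and let go.
- **Tub and bystanders:** in the pictures the tub stands level and the other things have not visibly moved. I did not measure either.
- **Robot:** the wrist force was about 1 N or less, so the hand was touching nothing.

**What disagreed or was off:**
- **Chiller position:** the top camera placed it about 4 mm off from the wrist camera. I went by the wrist camera.
- **Tab press:** the fingertip slid about 9 mm up the pad. The highest wrist force I read was about 14 N.
- **Setting down:** the filter touched the tub floor about 3 mm higher than I expected, at about 25 N total (22 N upward) on the wrist. I eased off before letting go.
- **First move call:** it was refused for missing values and moved nothing.

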